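# File a model case into the tight row

## Robot

A 7-joint arm with a two-finger parallel gripper is mounted at the origin on the work surface. World frame = base frame: x ahead of the robot, y to its left, z up, the work surface at z = 0. Lengths are in m, angles in rad, forces in N, time in s.
With the tool pointing down it reaches from about 0.425 to 0.925 m from the base axis. Payload 6.8 kg.
Tool frame: the origin (TCP) lies midway between the tips of the shut fingers; the grasp point (between the pads) lies 19 mm behind it; y points along the fingers, z is the direction in which the jaws open and shut, and the axes are right-handed (so a half turn about y gives the same grasp; the last joint's range is limited). The gripper opens to 85 mm and grips with 20 to 120 N. Pads are 22 mm wide; open, the fingers measure 114 mm over their backs; the gripper's body (76 mm by 85 mm) begins 54 mm behind the grasp point. The pads swing forward as they close: fully open they stand 13 mm farther back than shut.
Start: joints at [-1.425, 0.477, 0.022, 1.555, -0.011, 1.109, -0.083], TCP at [0.169, 0.653, 0.195] pointing down, gripper open.
Joint ranges: [-2.96, 2.96], [-0.34, 2.1], [-1.41, 1.46], [0.24, 2.44], [-1.37, 4.51], [0.17, 1.92], [-2.96, 2.96]. Speed limits (rad/s): [2.39, 2.39, 3.14, 3.14, 3.14, 3.14, 3.14].

## Interface

Orientations are given as a rotation vector (axis times angle).
In Python, from bench import r gives the robot as it stands.
- The arm moves only by the tool send_rows, never from a script. Its argument "rows" is text: rows parted by semicolons, each of 6 numbers parted by spaces: the shift along the world's x, y, z in m, then the turn, a rotation vector about the world's x, y, z in rad. A call has 1 to 20 rows; each row shifts and turns the commanded pose from where the row before left it; what a row does not reach is not made up. A row lasts 1/10 s, in which the tool goes at most 50 mm and 8.59 degrees, less where a joint would pass 70% of its speed; a pose out of reach is approached as far as the arm can. A call is refused whole if a number of a shift passes 0.05 or a number of a turn 0.15, either way. A call with a gripper value outside its range is refused whole. "grip" is the finger opening in m, from 0 to 0.0854, set as the call begins (left out, the last holds). The fingers move at their own pace and stop on an object; "grip_force" is the grip in N (left out, the last holds). Time passes only in rows, so rows that do not move let the fingers close. It gives the time, the measured TCP pose, the force and the opening at its end, in the units of the state.
- r.get_obs(): the state, without advancing time (a new reading comes with each control period).
- r.grab_frame(name): name is "side" or "top" or "wrist"; returns a dict with "pixels" (400x640x3 uint8, red, green, blue), "intrinsics" (3x3 intrinsics, pixels), "position" and "orientation" of the camera in the world. Camera axes: x right, y up, looking along -z (the intrinsics and any distortion apply to the point x, -y, -z); pixel columns grow to the right and rows downward; lengths in m; the calibration is good to about 2 mm. A picture is of the moment at which its call begins. There is no depth.
- r.hand_in(): hands the job in, once; it reports no verdict.
The state is a dict: "clock": time; "joints": joint angles; "qvel": joint speeds; "tau": joint torques, N m; "tcp_pos": TCP position; "orientation": TCP orientation; "contact_force": force on the tool from outside, world axes, zero at the start; "moment": the same for the moment, N m; "grip_width": finger opening in m.
Only numpy, scipy, OpenCV 4.12 (cv2) and the standard library are available. Lean on these libraries where they do the work, as an engineer would, in place of code of your own. Each camera call takes 0.05 s, during which the arm holds its last target.

## Task

File the model case that stands by itself on the bench into the row in the tray, in its place by length: between the long case and the medium case next to it. The row is packed too tightly for it, so first slide the cases apart along the tray floor, without lifting any of them out or changing their order, then set the case gently down in the gap. All five should end standing upright on the tray floor, the new one square with the row; leave the other things on the bench alone.

Things in the scene. Friction and masses are not known exactly. Their poses are not given: they have to be found in the camera images.
- tray: low open aluminium tray, fixed. Origin on the bench at its centre; x is its depth, y runs along the row, z up. Inside 180 mm (x) by 280 mm (y); smooth floor 6 mm above the bench (friction about 0.3), walls 6 mm thick, rims 28 mm above the bench. Four cases stand in a row along y, sides almost touching, 202 mm in all, the free 78 mm split at random between the two ends.
- case_short_mid (a point): The short case, 90 mm long: upright white plastic box, 50 mm thick (its y), 85 mm high, 0.2 to 0.4 kg, length along its x; on top, centred, a grey bar handle along x: bar 68 mm long, 12 mm thick (y), 18 mm high, its centre 116 mm and its top 125 mm above the underside, on two small posts (12 mm square, 52 mm apart) with 22 mm free under the bar. The point is on the centre axis half-way up, 62.5 mm above the underside (53.5 mm below the bar's centre); axes as the box, z up.
- case_mid_a_mid (a point): One of two identical medium cases, 110 mm long: same thickness, height, handle, mass range, point and axes as the short case. Stands in the row in the tray.
- case_mid_b_mid (a point): The other identical medium case, 110 mm long: same thickness, height, handle, mass range, point and axes as the short case. Stands in the row in the tray.
- case_long_mid (a point): The long case, 150 mm long: same thickness, height, handle, mass range, point and axes as the short case. Stands in the row in the tray.
- case_new_mid (a point): The case to be filed, 130 mm long, standing by itself on the bench: same thickness, height, handle, mass range, point and axes as the short case.
- articulator: bystander: black dental articulator with plaster casts, about 130 mm deep, 110 mm wide, 125 mm tall, standing off to the right; origin under its base's centre.
- bowl: bystander: dark rubber mixing bowl, 110 mm across, 55 mm high, beyond the work; origin at the centre of its underside.
- cast: bystander: plaster tooth cast, 66 mm across, 27 mm high, off to the left; origin at the centre of its underside.
- spatula: bystander: 190 mm spatula lying flat beyond the work on the right; origin under its middle.
There are look-alikes about, which are no part of the job. What is shaped like the part that bears case_new_mid but orange is not meant. Leave any red look-alike of the part that bears case_long_mid alone.

How it is judged:
At the end, for the whole second after the job is handed in: All five cases at rest, upright within 0.1 rad, on the tray floor within 6 mm, within 50 mm of the tray's long centre line; in order along the row: long, new, the two mediums, short, from whichever end the long one began; the new case square with the tray within 0.2 rad (((y of case_long_mid in the frame of case_new_mid above 0.04 m and y of case_new_mid in the frame of case_mid_a_mid above 0.04 m and y of case_new_mid in the frame of case_mid_b_mid above 0.04 m and y of each of case_mid_a_mid, case_mid_b_mid in the frame of case_short_mid above 0.04 m) or (y of case_long_mid in the frame of case_new_mid below -0.04 m and y of case_new_mid in the frame of case_mid_a_mid below -0.04 m and y of case_new_mid in the frame of case_mid_b_mid below -0.04 m and y of each of case_mid_a_mid, case_mid_b_mid in the frame of case_short_mid below -0.04 m)) and z of case_short_mid in the frame of tray between 0.062 and 0.0745 m and angle between each of case_short_mid, case_mid_a_mid, case_mid_b_mid, case_long_mid, case_new_mid's own z axis and vertical below 0.1 rad and x of case_short_mid in the frame of tray between -0.05 and 0.05 m and y of case_short_mid in the frame of tray between -0.14 and 0.14 m and linear speed of each of case_short, case_mid_a, case_mid_b, case_long, case_new below 0.02 m/s and z of case_mid_a_mid in the frame of tray between 0.062 and 0.0745 m and x of case_mid_a_mid in the frame of tray between -0.05 and 0.05 m and y of case_mid_a_mid in the frame of tray between -0.14 and 0.14 m and z of case_mid_b_mid in the frame of tray between 0.062 and 0.0745 m and x of case_mid_b_mid in the frame of tray between -0.05 and 0.05 m and y of case_mid_b_mid in the frame of tray between -0.14 and 0.14 m and z of case_long_mid in the frame of tray between 0.062 and 0.0745 m and x of case_long_mid in the frame of tray between -0.05 and 0.05 m and y of case_long_mid in the frame of tray between -0.14 and 0.14 m and z of case_new_mid in the frame of tray between 0.062 and 0.0745 m and x of case_new_mid in the frame of tray between -0.05 and 0.05 m and y of case_new_mid in the frame of tray between -0.14 and 0.14 m and angle between the y axis of case_new_mid and the y axis of tray, either way round below 0.2 rad); the robot touches nothing.
It fails at once if a case of the row was lifted more than 30 mm (height (world z) of any of case_short_mid, case_mid_a_mid, case_mid_b_mid, case_long_mid above 0.0985 m).
It fails at once if a case was tipped over by more than 0.6 rad (angle between any of case_short_mid, case_mid_a_mid, case_mid_b_mid, case_long_mid, case_new_mid's own z axis and vertical above 0.6 rad).
It fails at once if the new case was dropped (falls freely faster than 0.6 m/s) (linear speed of case_new above 0.6 m/s and contact force between case_new and the fingers below 0.1 N).
It fails at once if a bystander was moved more than 30 mm (distance of any of articulator, bowl, cast, spatula from where it was at the start of the episode above 0.03 m).
It also fails if it takes over 54 s, if anything falls off the work surface, if the arm or the gripper's body presses on something with over 40 N, if the wrist force passes 120 N, or if a joint passes its speed limit or range.

## Working session

There is one attempt and no reset: what is moved stays moved. The work goes in short steps, Python scripts to look and compute and a tool call to move; the robot and the scene stay as the last step left them, time stands still between calls to the robot, and variables do not carry over. Pictures are saved under pics/ and viewed, and the job is handed in when it is done.

Besides the shell and the picture viewer there is one more tool, called after "Emit:" as name(argument=value, ...), one argument or row to a line, values as JSON. send_rows: Moves the arm, as the interface text tells. Its arguments: {"type":"object","properties":{"rows":{"type":"string"},"grip":{"type":"number"},"grip_force":{"type":"number"}},"required":["rows"]}

```bash
ls; mkdir -p pics
python3 - <<'E'
from bench import r
import cv2,numpy as np
o=r.get_obs(); print({k:np.round(v,3) for k,v in o.items()})
for n in ["side","top","wrist"]:
    f=r.grab_frame(n); cv2.imwrite(f"pics/{n}0.png",f["pixels"][:,:,::-1]); np.savez(f"pics/{n}0.npz",**f)
    print(n,np.round(f["intrinsics"],1).tolist(),np.round(f["position"],3),np.round(f["orientation"],3), f.keys())
E
```

```text
pics
{'clock': np.float64(0.0), 'joints': array([-1.425,  0.478,  0.022,  1.556, -0.012,  1.109, -0.083]), 'qvel': array([ 0.001,  0.001, -0.   , -0.001, -0.001, -0.   , -0.001]), 'tau': array([-0.0000e+00, -5.9644e+01,  1.6070e+00, -2.8120e+01,  1.2000e-02,
        9.0000e-03, -0.0000e+00]), 'tcp_pos': array([0.169, 0.653, 0.194]), 'orientation': array([-1.564,  0.199, -0.199]), 'contact_force': array([ 0.369, -0.394, -0.045]), 'moment': array([ 0.002, -0.028,  0.022]), 'grip_width': np.float64(0.086)}
side [[501.6, 0.0, 325.3], [0.0, 501.6, 197.5], [0.0, 0.0, 1.0]] [ 0.121 -0.893  0.97 ] [ 0.813 -0.182 -0.442] dict_keys(['pixels', 'intrinsics', 'position', 'orientation'])
top [[444.5, 0.0, 322.6], [0.0, 444.5, 200.9], [0.0, 0.0, 1.0]] [ 0.387 -0.006  1.502] [ 0.076 -0.1   -1.578] dict_keys(['pixels', 'intrinsics', 'position', 'orientation'])
wrist [[290.5, 0.0, 321.2], [0.0, 290.5, 197.1], [0.0, 0.0, 1.0]] [0.101 0.67  0.373] [-0.241 -0.186  1.307] dict_keys(['pixels', 'intrinsics', 'position', 'orientation'])
```

View pics/top0.png

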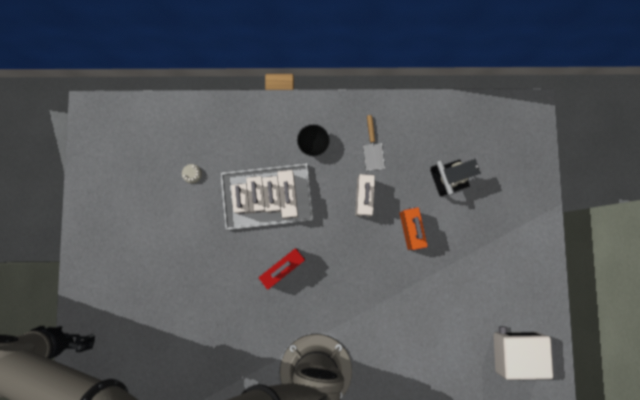

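View pics/side0.png

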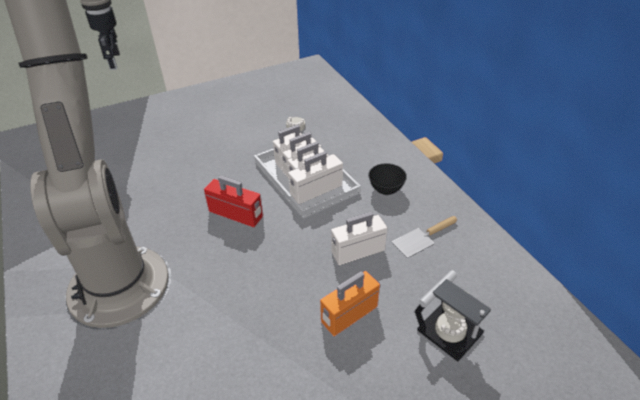

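View pics/wrist0.png

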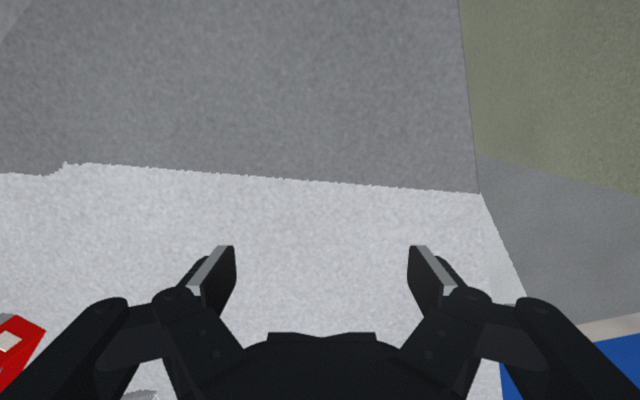

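```bash
cat > h.py <<'E'
import numpy as np,cv2
from scipy.spatial.transform import Rotation as R
def ray(f,u,v):
    K=f["intrinsics"]; d=np.array([(u-K[0,2])/K[0,0],-(v-K[1,2])/K[1,1],-1.])
    return f["position"],R.from_rotvec(f["orientation"]).as_matrix()@d
def onz(f,u,v,z):
    p,d=ray(f,u,v); return p+d*(z-p[2])/d[2]
def proj(f,P):
    c=R.from_rotvec(f["orientation"]).as_matrix().T@(np.asarray(P)-f["position"]); K=f["intrinsics"]
    return np.array([K[0,2]+K[0,0]*c[0]/-c[2],K[1,2]-K[1,1]*c[1]/-c[2]])
def load(n): return dict(np.load(n))
def crop(f,x0,y0,x1,y1,s,out):
    c=f["pixels"][y0:y1,x0:x1,::-1]; cv2.imwrite(out,cv2.resize(c,None,fx=s,fy=s,interpolation=cv2.INTER_CUBIC))
E
python3 - <<'E'
from h import *
f=load("pics/top0.npz"); crop(f,210,150,400,290,4,"pics/ctop.png")
g=load("pics/side0.npz"); crop(g,240,100,400,270,3.5,"pics/cside.png")
print(proj(f,[0,0,0]),proj(f,[.5,0,0]),proj(f,[.5,.2,0]))
E
```

```text
[315.07629914 370.65632291] [313.96204881 217.61372091] [254.76732409 218.10649208]
```

View pics/ctop.png

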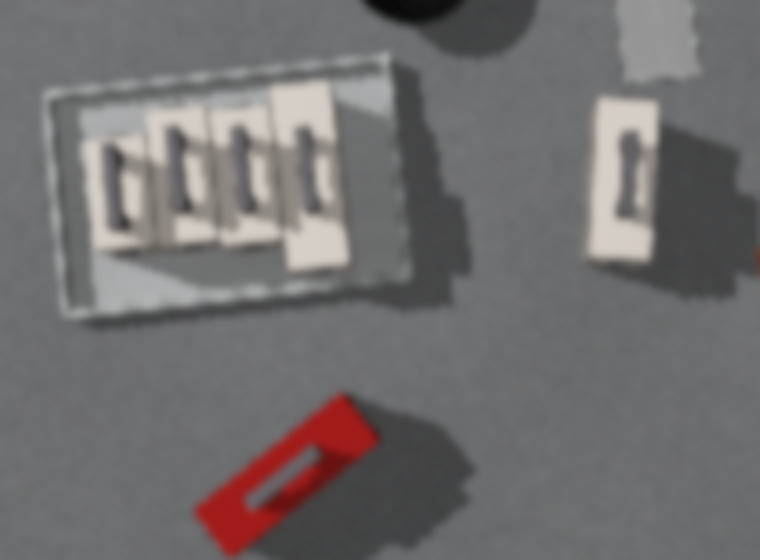

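View pics/cside.png

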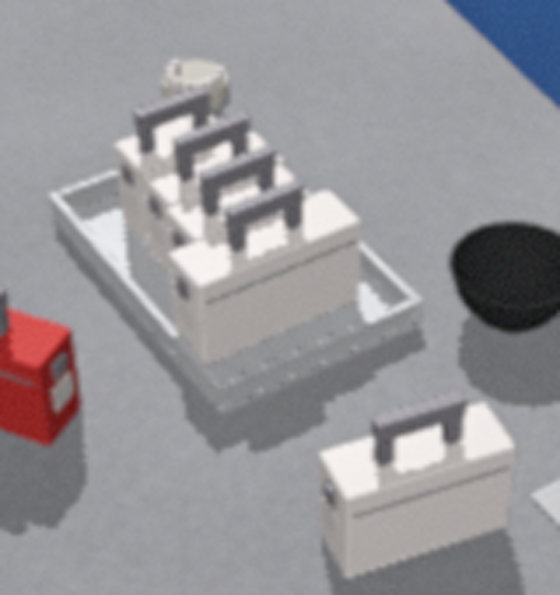

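Run:
```python
from h import *
f=load("pics/top0.npz")
P=f["pixels"]
m=(P.min(2)>170).astype(np.uint8)
roi=np.zeros_like(m); roi[150:240,215:395]=1; m&=roi
n,l,s,c=cv2.connectedComponentsWithStats(m)
for i in range(1,n):
    if s[i,4]>40: print(s[i],np.round(c[i],1))
def px(u,v): return 210+u/4,150+v/4
t=np.array([onz(f,*px(*q),.028)[:2] for q in [(45,93),(388,58),(410,280),(67,317)]])
print("tray",t.round(3).tolist(),t.mean(0).round(4)); e=(t[1]-t[0]+t[2]-t[3])/2; print("yaw y-axis",np.arctan2(e[0],-e[1]),np.linalg.norm(e)); e=(t[0]-t[3]+t[1]-t[2])/2; print(np.linalg.norm(e),np.arctan2(e[1],e[0]))
for n,q,z in [("new",[(600,97),(658,100),(652,262),(586,257)],.085),("long",[(272,84),(332,83),(350,266),(288,270)],.091)]:
    t=np.array([onz(f,*px(*a),z)[:2] for a in q]); e=(t[0]-t[3]+t[1]-t[2])/2
    print(n,t.mean(0).round(4),np.linalg.norm(e),"yaw",np.arctan2(e[1],e[0]))
for n,(a,b),z in [("hnew",((633,133),(628,217)),.125),("hS",((112,146),(122,230)),.131),("hA",((175,126),(184,211)),.131),("hB",((238,128),(248,212)),.131),("hL",((303,126),(314,210)),.131)]:
    A=onz(f,*px(*a),z);B=onz(f,*px(*b),z); e=A-B;print(n,((A+B)/2).round(4),np.linalg.norm(e),np.arctan2(e[1],e[0]))
```

```text
[239 171  54  20 449] [268.7 179.4]
[358 175  16  39 355] [363.8 194.1]
[231 182  12  30 116] [234.1 198.1]
[254 205  10   5  42] [257.8 207. ]
[265 205  14   5  50] [272.4 207.2]
[281 204  16  13 147] [288.4 210.4]
[236 219  22   8  90] [245.9 222.3]
tray [[0.649, 0.309], [0.677, 0.022], [0.49, 0.005], [0.462, 0.288]] [0.5696 0.1561]
yaw y-axis 0.0979999432760122 0.2867679710579945
0.18847711475026727 0.10191989051146928
new [ 0.5663 -0.1684] 0.130954446501933 yaw -0.0820129852146521
long [0.5702 0.0833] 0.14940847128953066 yaw 0.09038472853097218
hnew [ 0.5641 -0.1689  0.125 ] 0.0664217138272723 -0.07984987630769011
hS [0.5562 0.2305 0.131 ] 0.06618236519379975 0.1285716787294181
hA [0.5711 0.1823 0.131 ] 0.06702560322002753 0.1118126528450694
hB [0.5695 0.1331 0.131 ] 0.06633350573065522 0.12077631603261423
hL [0.5707 0.0823 0.131 ] 0.06645336692111063 0.12835620889834445
```

Run:
```python
from h import *
from bench import r
o=r.get_obs(); M=R.from_rotvec(o["orientation"]).as_matrix(); print(M.round(3),o["tcp_pos"])
z=M[:,2]; print("jaw angle",np.arctan2(z[1],z[0]))
```

```text
[[ 0.968 -0.     0.251]
 [-0.251 -0.001  0.968]
 [ 0.    -1.    -0.001]] [0.16931015 0.65289977 0.1941261 ]
jaw angle 1.3170521416949674
```

Candidates: white freestanding case (367,195) is about 130 mm long, so it's the new case. The orange (414,228), red (282,268) and white cabinet (525,355) are not meant. The white case in the tray at (288,192) is the long one, at the −y end. The crops confirm this.

Emit:
send_rows(
  rows="0.02 -0.0285 0.001 0 0 0.018;0.02 -0.0285 0.001 0 0 0.018;0.02 -0.0285 0.001 0 0 0.018;0.02 -0.0285 0.001 0 0 0.018;0.02 -0.0285 0.001 0 0 0.018;0.02 -0.0285 0.001 0 0 0.018;0.02 -0.0285 0.001 0 0 0.018;0.02 -0.0285 0.001 0 0 0.018;0.02 -0.0285 0.001 0 0 0.018;0.02 -0.0285 0.001 0 0 0.018;0.02 -0.0285 0.001 0 0 0.018;0.02 -0.0285 0.001 0 0 0.018;0.02 -0.0285 0.001 0 0 0.018;0.02 -0.0285 0.001 0 0 0.018;0.02 -0.0285 0.001 0 0 0.018;0.02 -0.0285 0.001 0 0 0.018;0.02 -0.0285 0.001 0 0 0.018;0.02 -0.0285 0.001 0 0 0.018;0.02 -0.0285 0.001 0 0 0.018;0 0 0 0 0 0.018",
  grip=0.035,
  grip_force=40,
)

```text
clock: 2.15
tcp_pos: [0.5517, 0.1062, 0.214]
orientation: [-1.572, -0.079, 0.077]
contact_force: [-0.2, -1.1, 0.4]
grip_width: 0.0348
```

Run:
```python
from h import *
from bench import r
o=r.get_obs(); M=R.from_rotvec(o["orientation"]).as_matrix(); z=M[:,2]; print("jaw angle",np.arctan2(z[1],z[0]),o["tcp_pos"],o["grip_width"],o["clock"])
for n in ["wrist","side"]:
    f=r.grab_frame(n); cv2.imwrite(f"pics/{n}1.png",f["pixels"][:,:,::-1]); np.savez(f"pics/{n}1.npz",**f)
```

```text
jaw angle 1.6700125566273116 [0.55174809 0.10624145 0.21404017] 0.0347715890765733 2.15
```

View pics/wrist1.png

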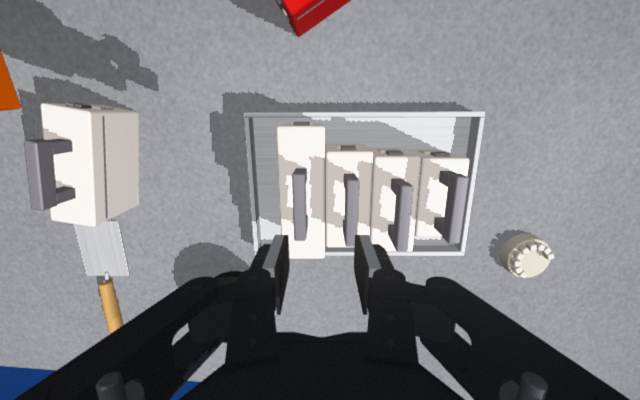

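View pics/side1.png

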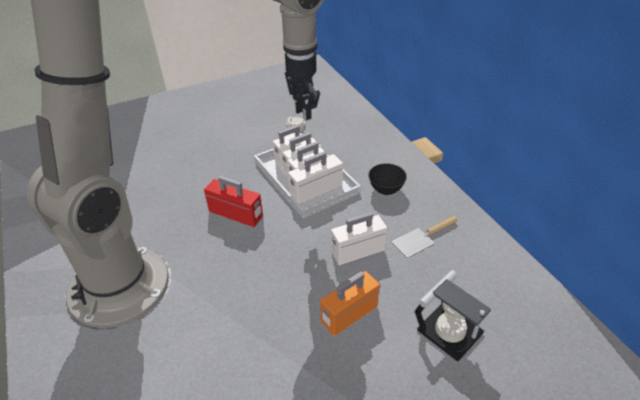

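Run:
```python
from h import *
f=load("pics/wrist1.npz");g=load("pics/side1.npz")
print(f["position"],R.from_rotvec(f["orientation"]).as_matrix().round(2).tolist(), proj(g,[.552,.106,.214]))
crop(f,230,95,500,265,2.9,"pics/cw1.png"); crop(f,20,90,150,230,4,"pics/cw1b.png")
```

```text
[0.48089499 0.0982885  0.39319571] [[-0.1, -0.96, -0.28], [1.0, -0.09, -0.03], [-0.0, -0.28, 0.96]] [304.5455476  128.81826145]
```

View pics/cw1.png

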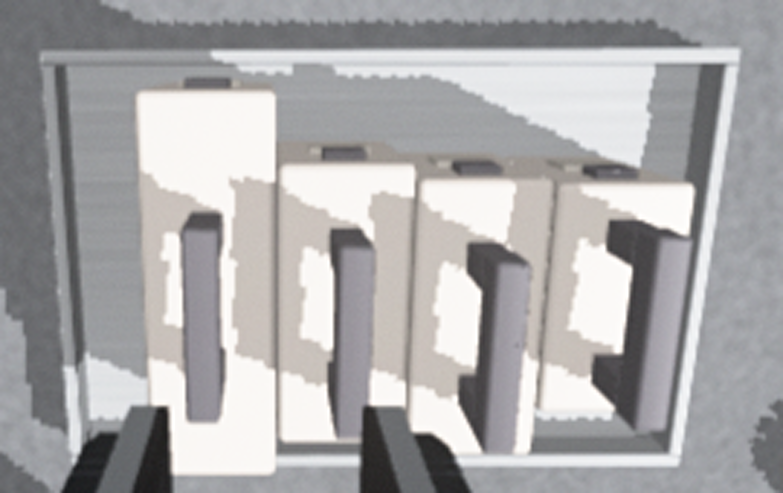

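View pics/cw1b.png

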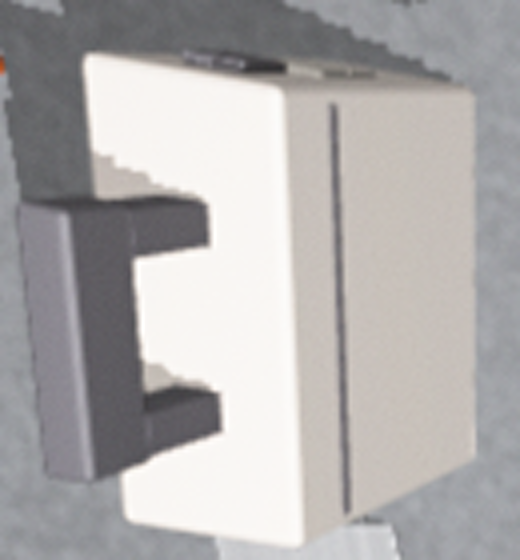

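Run:
```python
from h import *
f=load("pics/wrist1.npz")
px=lambda u,v:(230+u/2.9,95+v/2.9); pn=lambda u,v:(20+u/4,90+v/4)
c=None
t=np.array([onz(f,*px(*q),.028)[:2] for q in [(40,53),(740,48),(682,466),(70,468)]]);print(t.round(3).tolist())
c=t.mean(0); e=(t[1]-t[0]+t[2]-t[3])/2; yw=np.arctan2(-e[0],e[1]); print("tray",c,yw,np.linalg.norm(e),[np.linalg.norm(t[3]-t[0]),np.linalg.norm(t[2]-t[1])])
ey=np.array([-np.sin(yw),np.cos(yw)])
for n,a,b,z,p in [("L",(202,228),(204,420),.131,px),("B",(355,245),(353,436),.131,px),("A",(513,263),(506,452),.131,px),("S",(672,238),(653,430),.131,px),("new",(46,206),(70,478),.125,pn)]:
    A=onz(f,*p(*a),z);B=onz(f,*p(*b),z);e=B-A;m=(A+B)/2
    print(n,m.round(4),"len",np.linalg.norm(e).round(4),"yaw",np.arctan2(e[1],e[0]).round(3),"y'",((m[:2]-c)@ey).round(4))
```

```text
[[0.491, 0.005], [0.461, 0.295], [0.652, 0.316], [0.682, 0.024]]
tray [0.5715307  0.15988414] 0.10394090941136093 0.2924211453732779 [np.float64(0.19153110882629745), np.float64(0.19235687412609828)]
L [0.5698 0.0866 0.131 ] len 0.0662 yaw 0.088 y' -0.0727
B [0.5706 0.1365 0.131 ] len 0.0666 yaw 0.118 y' -0.0231
A [0.5714 0.1886 0.131 ] len 0.0668 yaw 0.145 y' 0.0285
S [0.5583 0.2371 0.131 ] len 0.0667 yaw 0.137 y' 0.0781
new [ 0.5656 -0.1652  0.125 ] len 0.0666 yaw -0.09 y' -0.3227
```

Emit:
send_rows(
  rows="0.006 -0.007 -0.01 0 0 0;0.006 -0.007 -0.01 0 0 0;0.006 -0.0075 -0.01 0 0 0;0 0 -0.015 0 0 0;0 0 -0.015 0 0 0;0 0 -0.015 0 0 0;0 0 0 0 0 0;0 0 0 0 0 0",
)

```text
clock: 3.05
tcp_pos: [0.5674, 0.0901, 0.1384]
orientation: [-1.57, -0.082, 0.084]
contact_force: [0.4, -0.6, 0.1]
grip_width: 0.0347
```

Run:
```python
from h import *
from bench import r
for n in ["wrist","side"]:
    f=r.grab_frame(n); np.savez(f"pics/{n}2.npz",**f)
    if n=="wrist": cv2.imwrite("pics/wrist2.png",f["pixels"][:,:,::-1])
    else: crop(f,240,80,400,220,4,"pics/cside2.png")
```

```text
(no output)
```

View pics/wrist2.png

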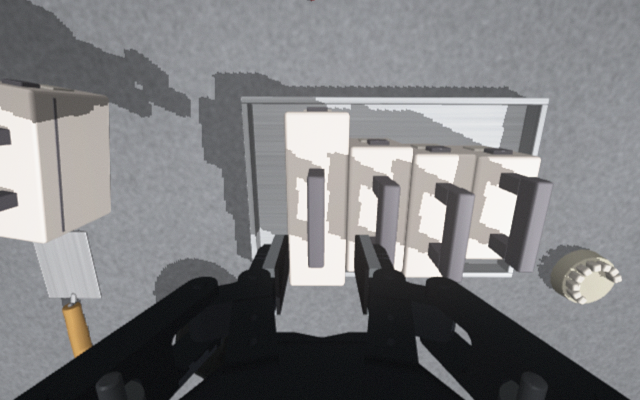

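View pics/cside2.png

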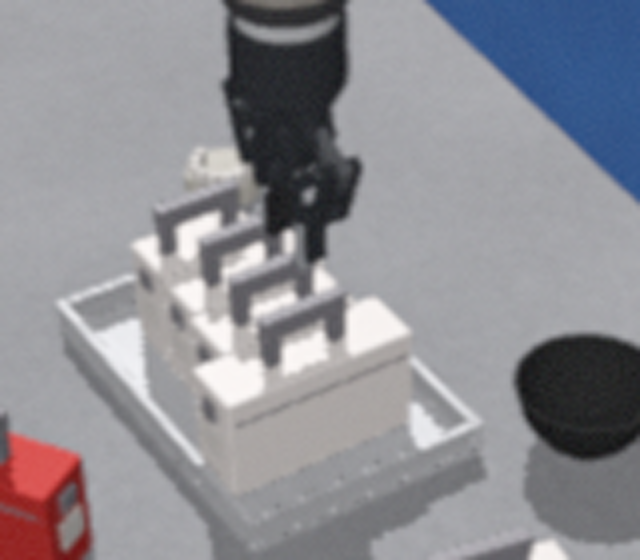

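Run:
```python
from h import *
g=load("pics/side2.npz");w=load("pics/wrist2.npz")
for P in ([.5674,.0901,.1384],[.570,.0855,.131],[.5706,.135,.131],[.564,.109,.145],[.5677,.0745,.145],[.5677,.107,.145]):
    print(P,((proj(g,P)-[240,80])*4).round(),proj(w,P).round())
```

```text
[0.5674, 0.0901, 0.1384] [293. 294.] [323. 225.]
[0.57, 0.0855, 0.131] [300. 305.] [316. 224.]
[0.5706, 0.135, 0.131] [270. 266.] [387. 231.]
[0.564, 0.109, 0.145] [276. 272.] [353. 226.]
[0.5677, 0.0745, 0.145] [303. 298.] [299. 227.]
[0.5677, 0.107, 0.145] [282. 272.] [349. 231.]
```

Run:
```python
from h import *
g=load("pics/side2.npz");w=load("pics/wrist2.npz")
crop(g,285,110,345,170,10,"pics/z1.png");crop(w,240,160,400,320,4,"pics/z2.png")
```

```text
(no output)
```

View pics/z1.png

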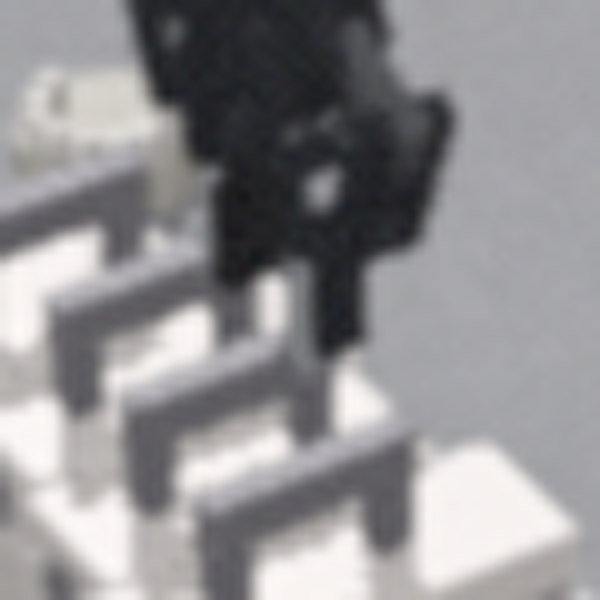

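View pics/z2.png

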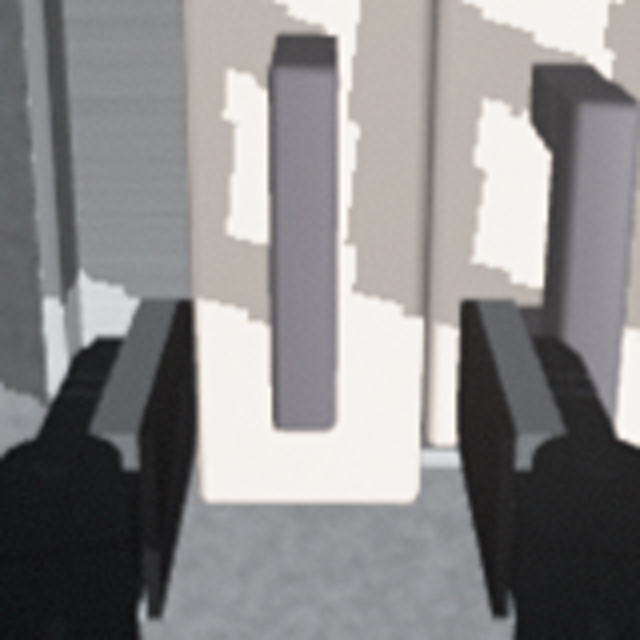

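Run:
```python
from h import *
g=load("pics/side2.npz");w=load("pics/wrist2.npz")
def tri(a,b):
    p,d=ray(w,*a);q,e=ray(g,*b); d/=np.linalg.norm(d);e/=np.linalg.norm(e)
    s=np.linalg.lstsq(np.c_[d,-e],q-p,rcond=None)[0]; A=p+s[0]*d;B=q+s[1]*e; return (A+B)/2,np.linalg.norm(A-B)
print(tri((286,235),(318,145)),tri((286,235),(320,144)))
```

```text
(array([0.56653503, 0.06882992, 0.17708255]), np.float64(0.011986553735591007)) (array([0.56946151, 0.06847696, 0.17764958]), np.float64(0.01782213657730753))
```

Emit:
send_rows(
  rows="0.002 -0.0035 -0.01 0 0 0;0 0 -0.01 0 0 0;0 0 -0.01 0 0 0;0 0 0 0 0 0;0 0 0 0 0 0",
)

```text
clock: 3.65
tcp_pos: [0.5691, 0.0869, 0.1084]
orientation: [-1.569, -0.083, 0.084]
contact_force: [-0.6, 0.5, -0.1]
grip_width: 0.0347
```

Run:
```python
from h import *
from bench import r
for n in ["wrist","side"]:
    f=r.grab_frame(n); np.savez(f"pics/{n}3.npz",**f)
    if n=="wrist": crop(f,220,150,420,320,3,"pics/w3.png")
    else: crop(f,285,110,345,170,10,"pics/s3.png")
```

```text
(no output)
```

View pics/w3.png

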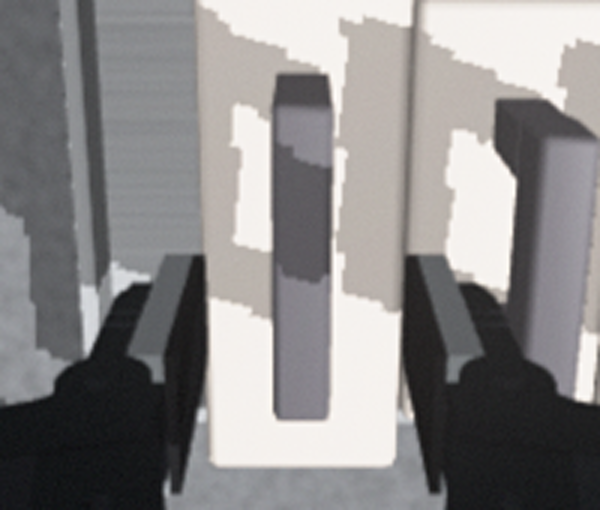

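View pics/s3.png

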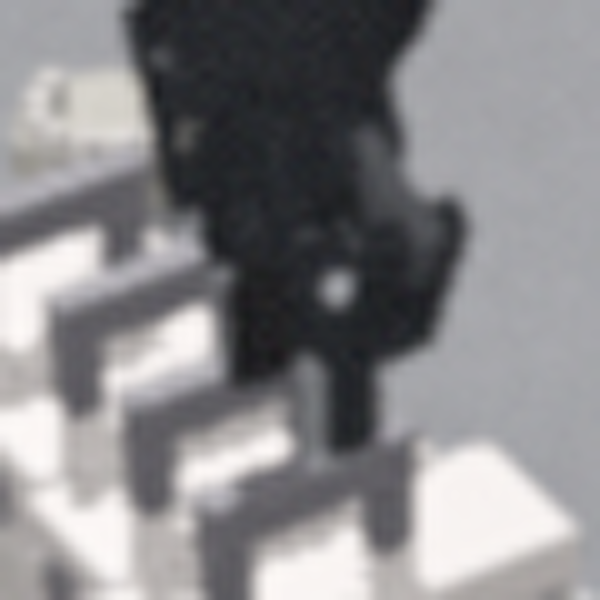

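Emit:
send_rows(
  rows="0 0 0 0 0 0;0 0 0 0 0 0;0 0 0 0 0 0;0 0 0 0 0 0;0 0 0 0 0 0;0 0 0 0 0 0",
  grip=0.008,
  grip_force=30,
)

```text
clock: 4.35
tcp_pos: [0.5695, 0.0869, 0.109]
orientation: [-1.569, -0.083, 0.083]
contact_force: [0.0, -0.8, -0.3]
grip_width: 0.008
```

Run:
```python
from h import *
from bench import r
for n in ["wrist","side"]:
    f=r.grab_frame(n); np.savez(f"pics/{n}4.npz",**f)
    if n=="wrist": crop(f,220,150,420,320,3,"pics/w4.png")
    else: crop(f,285,110,345,170,10,"pics/s4.png")
```

```text
(no output)
```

View pics/w4.png

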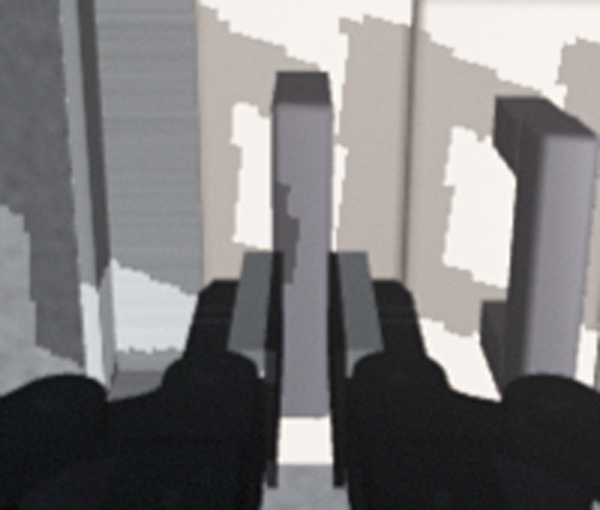

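View pics/s4.png

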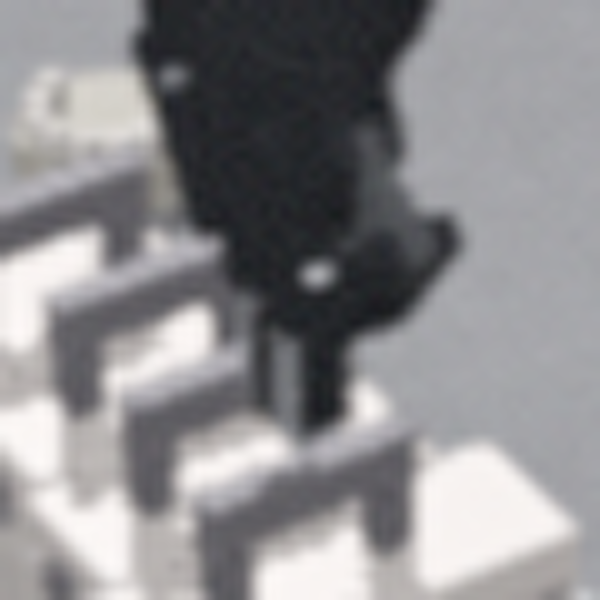

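Emit:
send_rows(
  rows="0 0 0 0 0 0;0 0 0 0 0 0;0 0 0 0 0 0;0 0 -0.008 0 0 0;0 -0.0005 -0.008 0 0 0;0 0 -0.008 0 0 0;0 0 -0.005 0 0 0;0 0 0 0 0 0;0 0 0 0 0 0",
  grip=0.035,
)

```text
clock: 5.35
tcp_pos: [0.5695, 0.0864, 0.0797]
orientation: [-1.569, -0.083, 0.084]
contact_force: [-0.1, 0.1, 0.0]
grip_width: 0.0352
```

Run:
```python
from h import *
from bench import r
for n in ["wrist","side"]:
    f=r.grab_frame(n); np.savez(f"pics/{n}5.npz",**f)
    if n=="wrist": crop(f,220,150,420,320,3,"pics/w5.png")
    else: crop(f,285,110,345,170,10,"pics/s5.png")
```

```text
(no output)
```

View pics/w5.png

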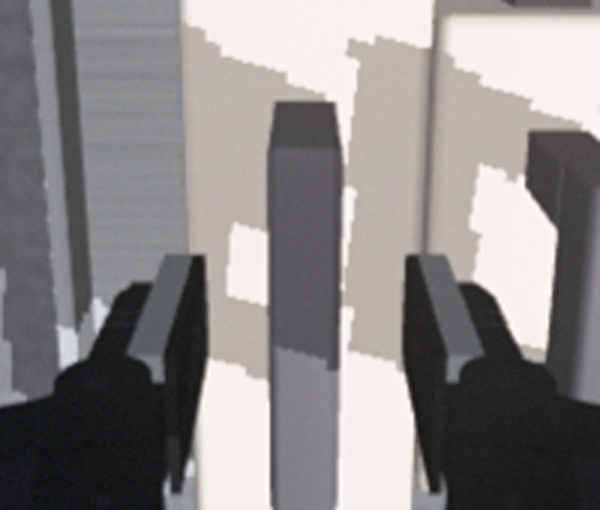

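View pics/s5.png

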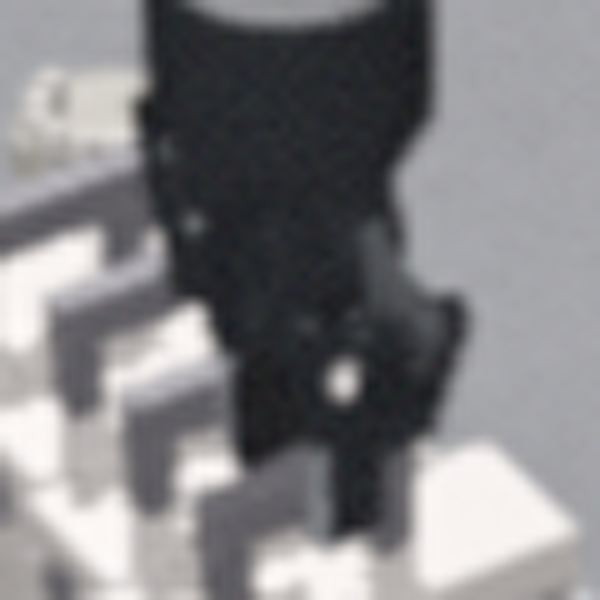

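Emit:
send_rows(
  rows="0 0 -0.005 0 0 0;0 0 0 0 0 0;0 0 0 0 0 0;0 0 0 0 0 0;0 0 0 0 0 0;0 0 0 0 0 0;0 0 0 0 0 0",
  grip=0.0,
  grip_force=30,
)

```text
clock: 6.15
tcp_pos: [0.5694, 0.0864, 0.0748]
orientation: [-1.569, -0.083, 0.084]
contact_force: [-0.4, -0.6, -2.1]
grip_width: 0.0117
```

Emit:
send_rows(
  rows="0.0005 -0.0047 0 0 0 0;0.0005 -0.0047 0 0 0 0;0.0005 -0.0047 0 0 0 0;0.0005 -0.0047 0 0 0 0;0.0005 -0.0047 0 0 0 0;0.0005 -0.0047 0 0 0 0;0.0005 -0.0047 0 0 0 0;0.0005 -0.0047 0 0 0 0;0 0 0 0 0 0;0 0 0 0 0 0",
)

```text
clock: 7.15
tcp_pos: [0.5735, 0.0488, 0.0749]
orientation: [-1.569, -0.083, 0.083]
contact_force: [0.1, 0.2, -3.1]
grip_width: 0.0111
```

Run:
```python
from h import *
from bench import r
for n in ["wrist","side"]:
    f=r.grab_frame(n); np.savez(f"pics/{n}6.npz",**f)
    cv2.imwrite(f"pics/{n}6.png",f["pixels"][:,:,::-1])
crop(f,240,80,400,220,4,"pics/s6.png")
```

```text
(no output)
```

View pics/wrist6.png

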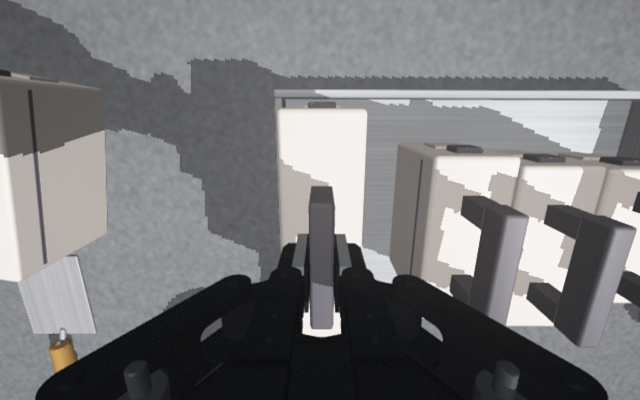

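View pics/s6.png

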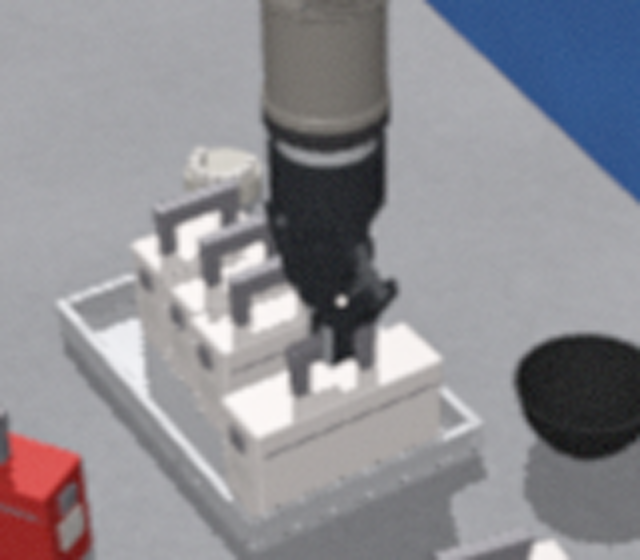

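Emit:
send_rows(
  rows="0 0 -0.001 0 0 0;0 0 0 0 0 0;0 0 0 0 0 0;0 0 0 0 0 0;0 0 0.02 0 0 0;0 0 0.02 0 0 0;0 0 0.015 0 0 0;-0.0005 0.0145 0 0 0 0;-0.0005 0.0145 0 0 0 0;-0.0005 0.0145 0 0 0 0;-0.0005 0.0145 0 0 0 0;-0.0005 0.0145 0 0 0 0;-0.0005 0.0145 0 0 0 0;0 0 0 0 0 0;0 0 0 0 0 0",
  grip=0.035,
)

```text
clock: 8.75
tcp_pos: [0.5704, 0.1359, 0.1288]
orientation: [-1.57, -0.084, 0.084]
contact_force: [-0.4, 0.4, 0.1]
grip_width: 0.0343
```

Run:
```python
from h import *
from bench import r
for n in ["wrist","side"]:
    f=r.grab_frame(n); np.savez(f"pics/{n}7.npz",**f)
    cv2.imwrite(f"pics/{n}7.png",f["pixels"][:,:,::-1])
```

```text
(no output)
```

View pics/wrist7.png

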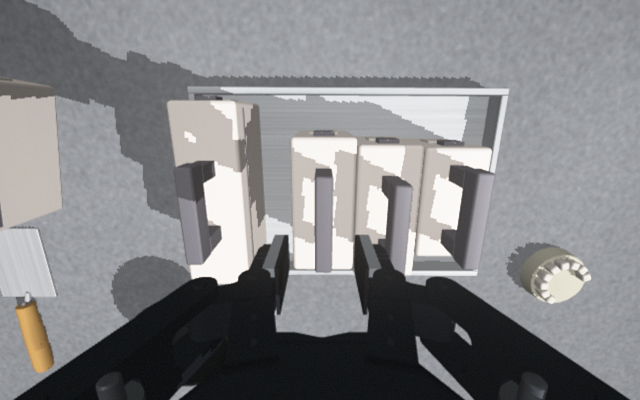

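Emit:
send_rows(
  rows="0 0 -0.014 0 0 0;0 0 -0.014 0 0 0;0 0 -0.014 0 0 0;0 0 -0.011 0 0 0;0 0 0 0 0 0",
  grip=0.032,
)

```text
clock: 9.35
tcp_pos: [0.5688, 0.1352, 0.0735]
orientation: [-1.57, -0.08, 0.086]
contact_force: [-0.8, 0.7, -0.5]
grip_width: 0.0318
```

Emit:
send_rows(
  rows="0 0 0 0 0 0;0 0 0 0 0 0;0 0 0 0 0 0;0 0 0 0 0 0;0 0 0 0 0 0;0 0 0 0 0 0",
  grip=0.0,
  grip_force=30,
)

```text
clock: 9.95
tcp_pos: [0.5704, 0.1358, 0.076]
orientation: [-1.569, -0.083, 0.083]
contact_force: [-0.2, -0.9, -2.7]
grip_width: 0.0113
```

Emit:
send_rows(
  rows="-0.0004 0.0041 0 0 0 0;-0.0004 0.0041 0 0 0 0;-0.0004 0.0041 0 0 0 0;-0.0004 0.0041 0 0 0 0;-0.0004 0.0041 0 0 0 0;-0.0004 0.0041 0 0 0 0;-0.0004 0.0041 0 0 0 0;-0.0004 0.0041 0 0 0 0;0 0 0 0 0 0;0 0 0 0 0 0",
)

```text
clock: 10.95
tcp_pos: [0.5673, 0.1693, 0.076]
orientation: [-1.568, -0.084, 0.084]
contact_force: [-1.2, -0.0, -3.0]
grip_width: 0.0114
```

Run:
```python
from h import *
from bench import r
for n in ["wrist","side"]:
    f=r.grab_frame(n); np.savez(f"pics/{n}8.npz",**f)
    cv2.imwrite(f"pics/{n}8.png",f["pixels"][:,:,::-1])
crop(f,240,80,400,220,4,"pics/s8.png")
```

```text
(no output)
```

View pics/wrist8.png

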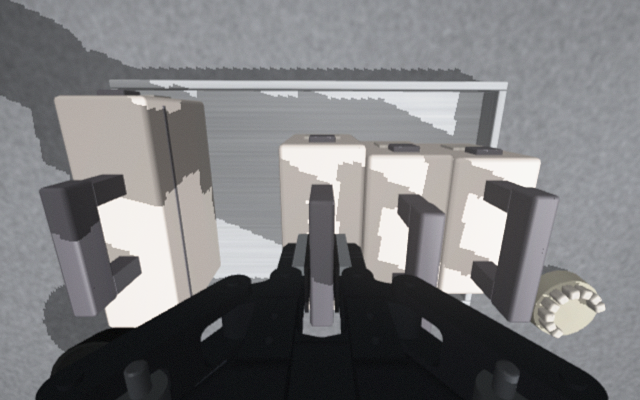

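View pics/s8.png

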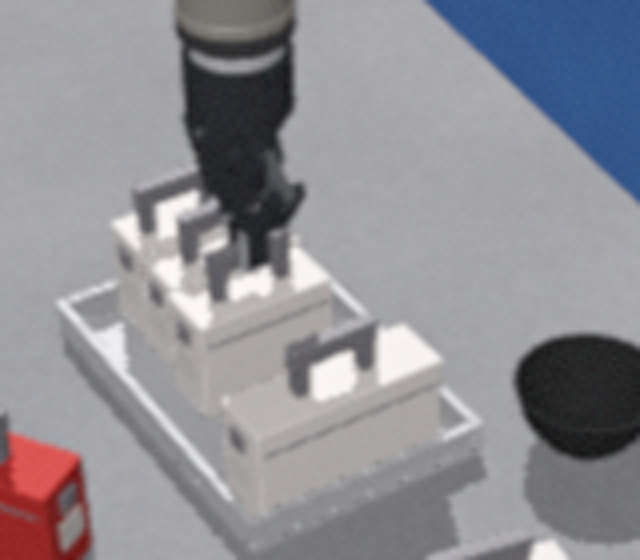

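Emit:
send_rows(
  rows="0 0 -0.001 0 0 0;0 0 0 0 0 0;0 0 0 0 0 0;0 0 0 0 0 0;0 0 0.02 0 0 0;0 0 0.025 0 0 0;0 0 0.025 0 0 0;0 -0.03 0 0 0 -0.0187;0 -0.03 0 0 0 -0.0187;0 -0.03 0 0 0 -0.0187;0 -0.03 0 0 0 -0.0187;0 -0.03 0 0 0 -0.0187;0 -0.03 0 0 0 -0.0187;0 -0.03 0 0 0 -0.0187;0 -0.03 0 0 0 -0.0187;0 -0.03 0 0 0 -0.0187;0 -0.03 0 0 0 -0.0187;0 -0.03 0 0 0 0;0 -0.006 0 0 0 0;0 0 0 0 0 0",
  grip=0.035,
)

```text
clock: 13.05
tcp_pos: [0.567, -0.1687, 0.145]
orientation: [-1.57, 0.065, -0.066]
contact_force: [1.1, 0.2, 0.0]
grip_width: 0.0352
```

Run:
```python
from h import *
from bench import r
for n in ["wrist","side","top"]:
    f=r.grab_frame(n); np.savez(f"pics/{n}9.npz",**f)
    cv2.imwrite(f"pics/{n}9.png",f["pixels"][:,:,::-1])
    if n=="side":crop(f,300,180,420,280,6,"pics/s9.png")
    if n=="wrist":crop(f,220,150,420,320,3,"pics/w9.png")
```

```text
(no output)
```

View pics/wrist9.png

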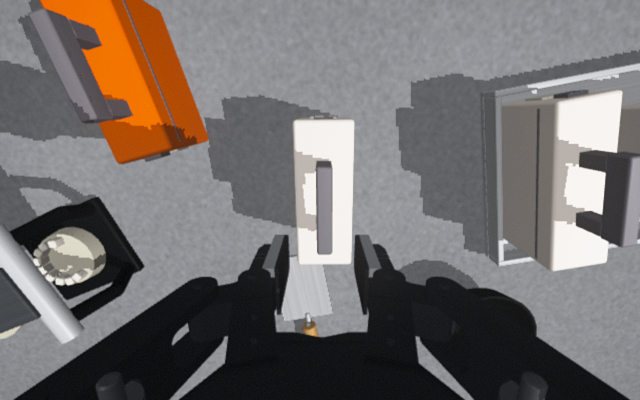

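View pics/w9.png

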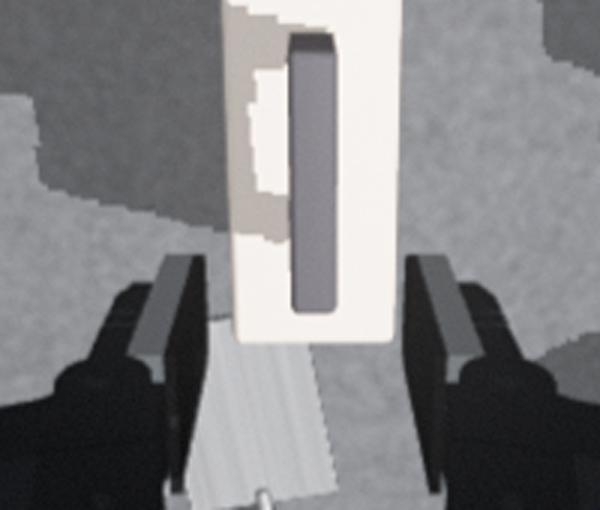

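View pics/s9.png

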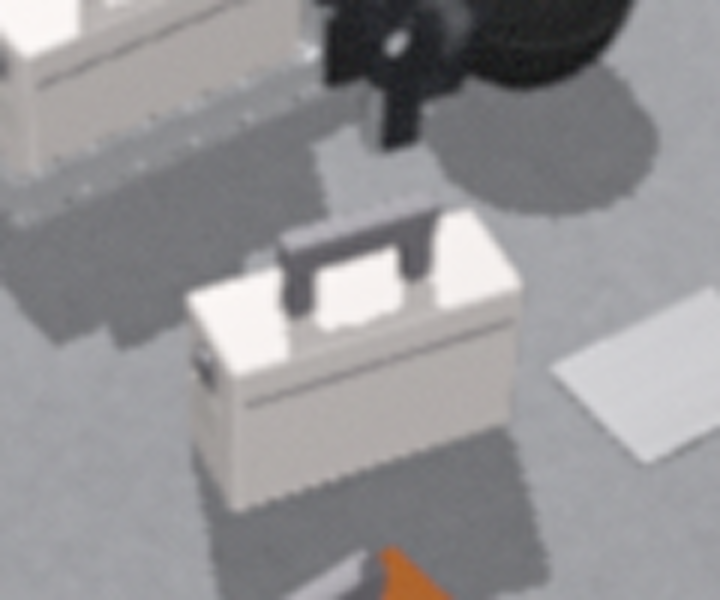

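Run:
```python
from h import *
w=load("pics/wrist9.npz"); p=lambda u,v:(220+u/3,150+v/3)
A=onz(w,*p(314,52),.125);B=onz(w,*p(314,310),.125);e=B-A;print((A+B)/2,np.linalg.norm(e),np.arctan2(e[1],e[0]))
from bench import r
M=R.from_rotvec(r.get_obs()["orientation"]).as_matrix();print(np.arctan2(M[1,2],M[0,2])-np.pi/2, r.get_obs()["tcp_pos"])
w=load("pics/wrist7.npz")
```

```text
[ 0.5656421  -0.16718884  0.125     ] 0.06581027810620202 -0.0808710891360033
-0.07865609839540633 [ 0.5675364  -0.16551642  0.14476248]
```

Emit:
send_rows(
  rows="-0.0015 -0.0015 -0.012 0 0 0;0 0 -0.015 0 0 0;0 0 -0.015 0 0 0;0 0 -0.015 0 0 0;0 0 -0.01 0 0 0;0 0 -0.008 0 0 0;0 0 0 0 0 0",
)

```text
clock: 13.9
tcp_pos: [0.5649, -0.1688, 0.0685]
orientation: [-1.57, 0.065, -0.062]
contact_force: [0.2, -0.2, 0.0]
grip_width: 0.0349
```

Emit:
send_rows(
  rows="0 0 0 0 0 0;0 0 0 0 0 0;0 0 0 0 0 0;0 0 0 0 0 0;0 0 0 0 0 0;0 0 0 0 0 0;0 0 0 0 0 0",
  grip=0.0,
  grip_force=50,
)

```text
clock: 14.6
tcp_pos: [0.5661, -0.1689, 0.0703]
orientation: [-1.57, 0.063, -0.064]
contact_force: [-1.2, 0.3, 3.3]
grip_width: 0.0107
```

Emit:
send_rows(
  rows="0 0 0.005 0 0 0;0 0 0.01 0 0 0;0 0 0.01 0 0 0;0 0 0 0 0 0;0 0 0 0 0 0",
)

```text
clock: 15.1
tcp_pos: [0.566, -0.1689, 0.0954]
orientation: [-1.57, 0.063, -0.064]
contact_force: [0.1, -0.4, -2.4]
grip_width: 0.0106
```

Run:
```python
from h import *
from bench import r
for n in ["wrist","side"]:
    f=r.grab_frame(n); np.savez(f"pics/{n}10.npz",**f)
    cv2.imwrite(f"pics/{n}10.png",f["pixels"][:,:,::-1])
    if n=="side":crop(f,300,160,420,280,5,"pics/s10.png")
```

```text
(no output)
```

View pics/s10.png

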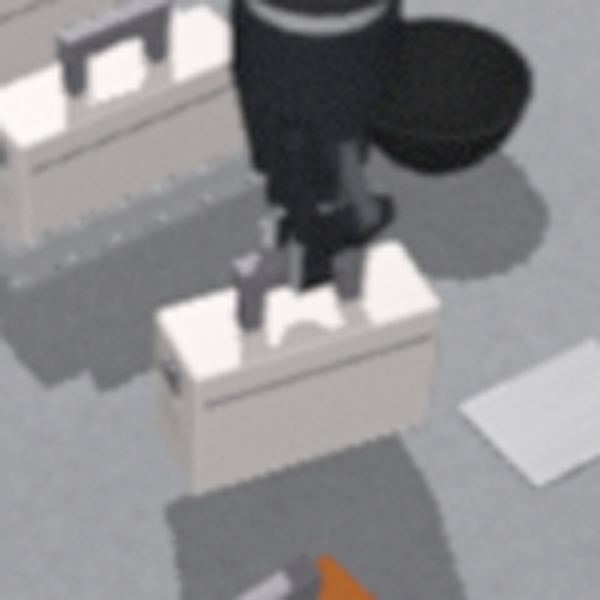

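View pics/wrist10.png

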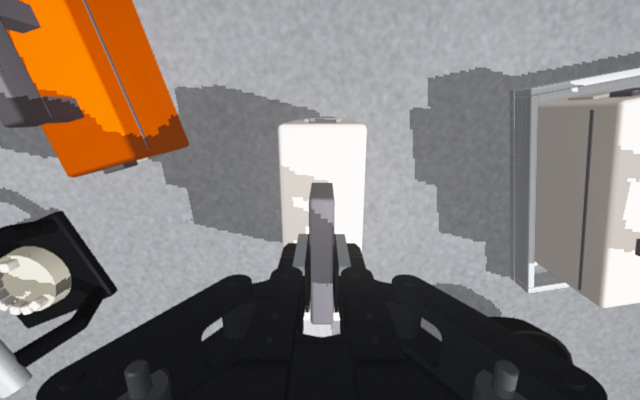

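Emit:
send_rows(
  rows="0 0 0.012 0 0 0;0 0 0.018 0 0 0;0 0 0.02 0 0 0;0 0 0.02 0 0 0;0 0 0.02 0 0 0;0 0 0.02 0 0 0;0 0 0.02 0 0 0;0 0.01 0.005 0 0 0.013;0 0.018 0 0 0 0.017;0 0.02 0 0 0 0.017;0 0.02 0 0 0 0.017;0 0.02 0 0 0 0.017;0 0.02 0 0 0 0.017;0 0.02 0 0 0 0.017;0 0.02 0 0 0 0.017;0.001 0.02 0 0 0 0.017;0.001 0.02 0 0 0 0.017;0.001 0.02 0 0 0 0.017;0.001 0.02 0 0 0 0;0 0.02 0 0 0 0",
)

```text
clock: 17.2
tcp_pos: [0.5699, 0.0808, 0.2299]
orientation: [-1.569, -0.081, 0.081]
contact_force: [0.8, 0.3, -2.2]
grip_width: 0.0107
```

Emit:
send_rows(
  rows="0 0.016 0 0 0 0;0 0.01 0 0 0 0;0 0.004 0 0 0 0;0 0 0 0 0 0;0 0 0 0 0 0",
)

```text
clock: 17.7
tcp_pos: [0.5699, 0.1079, 0.2299]
orientation: [-1.57, -0.079, 0.079]
contact_force: [0.2, -0.6, -2.4]
grip_width: 0.011
```

Run:
```python
from h import *
from bench import r
o=r.get_obs();M=R.from_rotvec(o["orientation"]).as_matrix();print(np.arctan2(M[1,2],M[0,2])-np.pi/2, o["tcp_pos"],o["grip_width"])
for n in ["wrist","side","top"]:
    f=r.grab_frame(n); np.savez(f"pics/{n}11.npz",**f)
    cv2.imwrite(f"pics/{n}11.png",f["pixels"][:,:,::-1])
    if n=="side":crop(f,240,80,400,220,4,"pics/s11.png")
```

```text
0.10087224224672253 [0.56988637 0.10794768 0.22991861] 0.011000206506979726
```

View pics/wrist11.png

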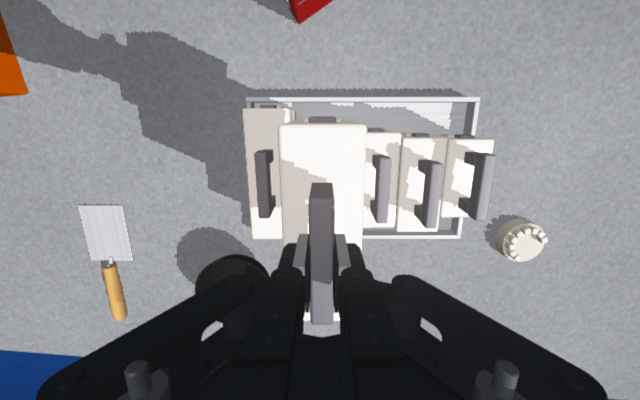

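View pics/s11.png

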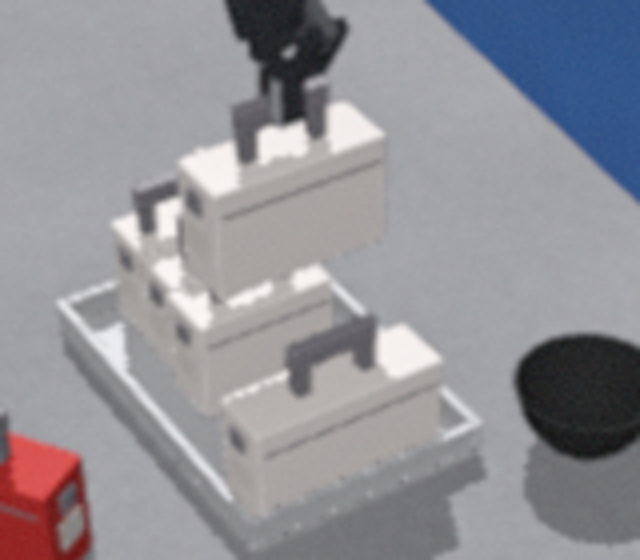

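Run:
```python
from h import *
w=load("pics/wrist11.npz")
crop(w,235,90,400,240,4,"pics/w11.png")
```

```text
(no output)
```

View pics/w11.png

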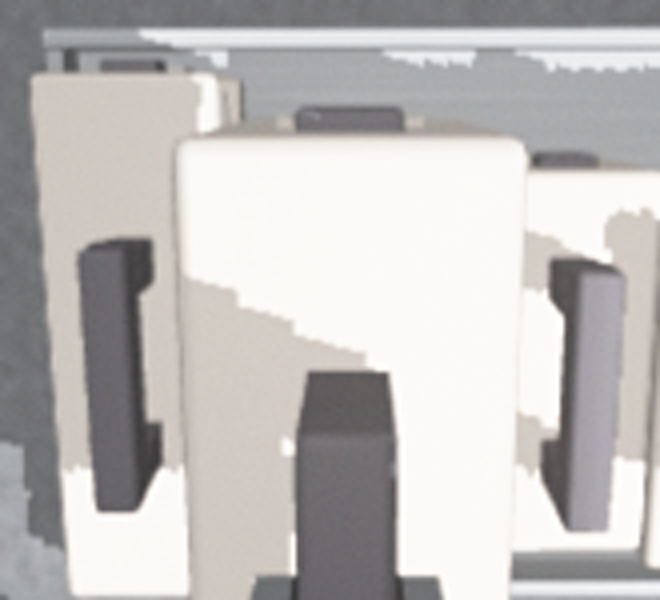

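Run:
```python
from h import *
w=load("pics/wrist11.npz"); p=lambda u,v:(235+u/4,90+v/4)
q=[]
for n,a,b in [("L",(102,250),(116,508)),("B",(600,272),(586,528))]:
    A=onz(w,*p(*a),.131);B=onz(w,*p(*b),.131);e=B-A;q.append((A+B)/2);print(n,q[-1],np.linalg.norm(e),np.arctan2(e[1],e[0]))
print(sum(q)/2,q[1]-q[0])
```

```text
L [0.57400608 0.0489539  0.131     ] 0.06540708713622165 0.09611158919147723
B [0.56742178 0.16840504 0.131     ] 0.06561299446080868 0.1068075519215392
[0.57071393 0.10867947 0.131     ] [-0.00658431  0.11945114  0.        ]
```

Emit:
send_rows(
  rows="0.001 0.001 -0.01 0 0 0;0 0 -0.014 0 0 0;0 0 -0.014 0 0 0;0 0 -0.014 0 0 0;0 0 -0.014 0 0 0;0 0 -0.014 0 0 0;0 0 -0.014 0 0 0;0 0 -0.012 0 0 0;0 0 -0.012 0 0 0;0 0 -0.01 0 0 0;0 0 -0.008 0 0 0;0 0 -0.006 0 0 0;0 0 0 0 0 0;0 0 0 0 0 0",
)

```text
clock: 19.25
tcp_pos: [0.571, 0.1102, 0.0881]
orientation: [-1.569, -0.081, 0.08]
contact_force: [-0.2, 0.5, -2.2]
grip_width: 0.011
```

Emit:
send_rows(
  rows="0 0 -0.003 0 0 0;0 0 -0.003 0 0 0;0 0 -0.003 0 0 0;0 0 0 0 0 0;0 0 0 0 0 0",
)

```text
clock: 19.75
tcp_pos: [0.5707, 0.1101, 0.0788]
orientation: [-1.569, -0.08, 0.08]
contact_force: [0.5, -0.3, -3.4]
grip_width: 0.0109
```

Emit:
send_rows(
  rows="0 0 -0.001 0 0 0;0 0 -0.001 0 0 0;0 0 0 0 0 0;0 0 0 0 0 0",
)

```text
clock: 20.15
tcp_pos: [0.5708, 0.1101, 0.0769]
orientation: [-1.569, -0.08, 0.08]
contact_force: [-0.4, -0.7, -3.0]
grip_width: 0.0112
```

Run:
```python
from h import *
from bench import r
f=r.grab_frame("side");crop(f,240,80,400,220,4,"pics/s12.png"); print(r.get_obs()["contact_force"],r.get_obs()["tcp_pos"])
```

```text
[ 0.80939445  1.07220437 -2.4735038 ] [0.57079262 0.11008676 0.07693162]
```

View pics/s12.png

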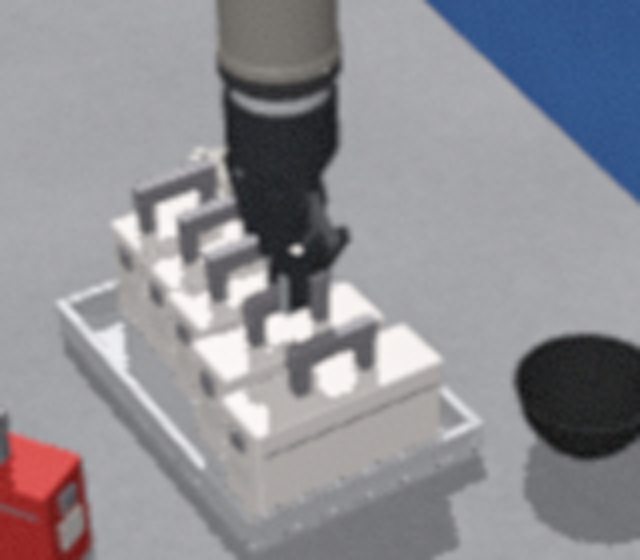

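Emit:
send_rows(
  rows="0 0 -0.001 0 0 0;0 0 0 0 0 0;0 0 0 0 0 0",
)

```text
clock: 20.5
tcp_pos: [0.5711, 0.1103, 0.0763]
orientation: [-1.569, -0.081, 0.08]
contact_force: [-0.9, 0.7, 1.2]
grip_width: 0.011
```

Emit:
send_rows(
  rows="0 0 -0.001 0 0 0;0 0 0 0 0 0;0 0 0 0 0 0",
)

```text
clock: 20.8
tcp_pos: [0.5714, 0.1106, 0.0762]
orientation: [-1.568, -0.081, 0.079]
contact_force: [-2.5, 0.1, 9.5]
grip_width: 0.0109
```

Emit:
send_rows(
  rows="0 0 -0.001 0 0 0;0 0 0 0 0 0;0 0 0 0 0 0",
)

```text
clock: 21.1
tcp_pos: [0.5719, 0.1107, 0.0761]
orientation: [-1.568, -0.082, 0.078]
contact_force: [-4.2, 0.6, 16.5]
grip_width: 0.0108
```

Seated on the floor at the expected height (0.0762). I'll back off 2 mm, release and rise.

Emit:
send_rows(
  rows="0 0 0.002 0 0 0;0 0 0 0 0 0;0 0 0 0 0 0",
)

```text
clock: 21.4
tcp_pos: [0.571, 0.1103, 0.0763]
orientation: [-1.569, -0.081, 0.08]
contact_force: [-1.6, 0.6, 5.5]
grip_width: 0.0104
```

Emit:
send_rows(
  rows="0 0 0 0 0 0;0 0 0 0 0 0;0 0 0 0 0 0;0 0 0 0 0 0;0 0 0.008 0 0 0;0 0 0.02 0 0 0;0 0 0.025 0 0 0;0 0 0.03 0 0 0;0 0 0.03 0 0 0;0 0 0.03 0 0 0;0 0 0.03 0 0 0;0 0 0 0 0 0;0 0 0 0 0 0",
  grip=0.032,
)

```text
clock: 22.7
tcp_pos: [0.5711, 0.1101, 0.2499]
orientation: [-1.569, -0.082, 0.079]
contact_force: [0.5, 0.4, -0.1]
grip_width: 0.032
```

Run:
```python
from h import *
from bench import r
for n in ["wrist","side","top"]:
    f=r.grab_frame(n); np.savez(f"pics/{n}13.npz",**f)
    cv2.imwrite(f"pics/{n}13.png",f["pixels"][:,:,::-1])
    if n=="side":crop(f,240,80,400,220,4,"pics/s13.png")
```

```text
(no output)
```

View pics/wrist13.png

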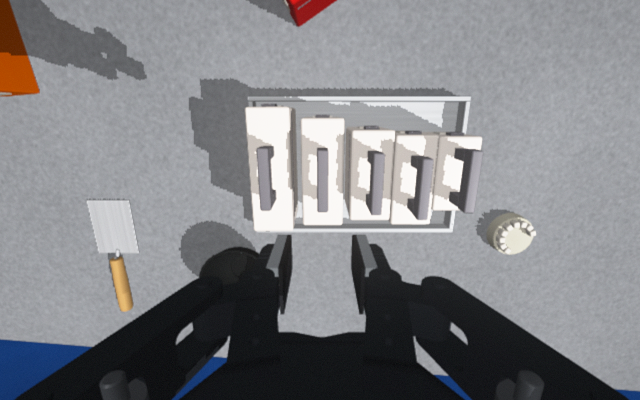

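View pics/s13.png

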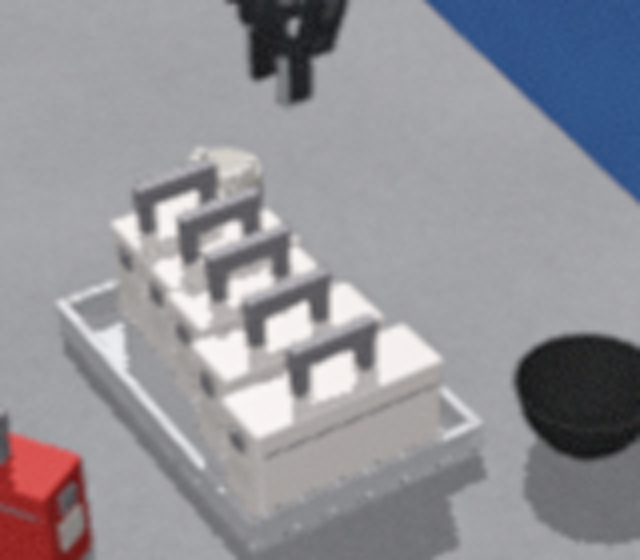

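View pics/top13.png

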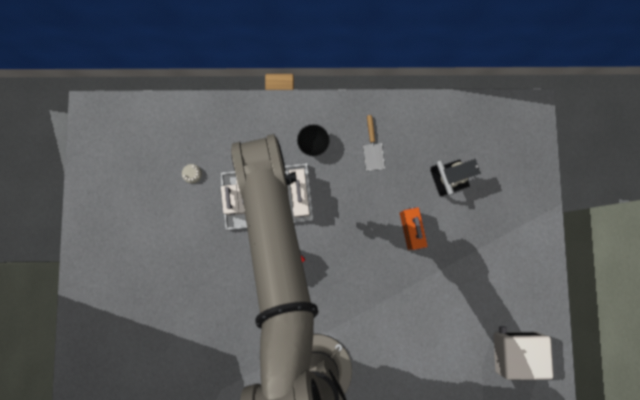

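Run:
```python
from h import *
w=load("pics/wrist13.npz"); c=np.array([.5707,.158]);yw=.102
for n,a,b in [("L",(264,149),(267,209)),("N",(322,151),(323,211)),("B",(378,154),(376,213)),("A",(427,160),(423,219)),("S",(475,152),(470,211))]:
    A=onz(w,*a,.131);B=onz(w,*b,.131);e=B-A;m=(A+B)[:2]/2-c
    print(n,"x'",(m@[np.cos(yw),np.sin(yw)]).round(3),"y'",(m@[-np.sin(yw),np.cos(yw)]).round(3),"yaw rel",(np.arctan2(e[1],e[0])-yw).round(2))
from bench import r
o=r.get_obs(); print(o["clock"],o["contact_force"]); print(r.hand_in())
```

```text
L x' -0.007 y' -0.107 yaw rel -0.01
N x' -0.005 y' -0.047 yaw rel 0.02
B x' -0.003 y' 0.01 yaw rel 0.02
A x' 0.004 y' 0.062 yaw rel 0.03
S x' -0.005 y' 0.111 yaw rel 0.06
22.85 [-0.62256094 -0.44943221 -0.24339324]
the job is handed in; nothing more can be done
None
```

The new case is filed between the long case and the medium next to it, and the job was handed in at about 22.9 s. No verdict was reported.

**What I did**
- I slid the long case about 38 mm to the tray's −y end by its handle.
- I slid the three other cases about 33 mm the other way as a group, which opened a gap of about 70 mm.
- I lifted the 130 mm white case over the row, set it down in the gap, backed off, released it and rose clear.

**Last checks, from the wrist camera after release (tray axes)**

| Case | Along the row (mm) | Off the centre line (mm) | Turn relative to tray (rad) |
|---|---|---|---|
| Long | −107 | −7 | −0.01 |
| New | −47 | −5 | 0.02 |
| Medium | +10 | −3 | 0.02 |
| Medium | +62 | +4 | 0.03 |
| Short | +111 | −5 | 0.06 |

- In the side view all five stand upright on the tray floor and the gripper is clear of them.
- In the last top view the spatula, bowl, cast and articulator look where they were; I did not measure them. The orange look-alike is also in place, but the arm hid most of the red one.

**What disagreed**
- **Fingertip height:** the real fingertips sat about 35 mm higher than the reported tool point implied. A first test close above the handle caught nothing, so I set the grasp heights from the pictures and contact.
- **Set-down force:** it reached about 16 N at the end, because I lowered 2 mm more after first touching the floor.

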